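# Find and press the shoebox's concealed latch release

### The arm

A 6-joint arm with a two-finger parallel gripper is mounted at the origin on the work surface. World frame = base frame: x ahead of the robot, y to its left, z up, the work surface at z = 0. Lengths are in mm, angles in rad, forces in N, time in s.
With the tool pointing down it reaches from about 350 to 875 mm from the base axis. Payload 4.2 kg.
Tool frame: the origin (TCP) lies at the very end of the fingers, on their centre line; the grasp point (between the pads) lies arm.grip_depth behind it (arm.grip_depth is the distance from the TCP to the grasp point, in mm); z points along the fingers, y is the direction in which the jaws open and shut (so a half turn about z gives the same grasp; the last joint's range is limited). The gripper opens to 85 mm and grips with 20 to 120 N. Pads are 22 mm wide; open, the fingers measure 114 mm over their backs; the gripper's body (76 mm by 85 mm) begins 54 mm behind the grasp point. The pads swing forward as they close: fully open they stand 13 mm farther back than shut.
Start: joints at [0.259, 0.385, 0.008, 0, -1.194, -0.259], TCP at [624.979, 0.025, 196.212] pointing down, gripper open.
Joint ranges: [-3.14, 3.14], [-1.21, 2.06], [-1.07, 1.41], [-3.16, 2.05], [-2.99, -0.16], [-3.1, 3.1]. Speed limits (rad/s): [2.79, 2.79, 3.14, 3.14, 3.14, 3.14].

### API

Orientations are given as a unit quaternion [x, y, z, w].
In Python, from bench import arm, optics, workorder gives the robot as it stands. The module is installed in compiled form; this text tells all that it offers.
- The arm moves only by the tool play_rows, never from a script. Its arguments are lists of equal length, an entry for each row: "travel": the shift along the tool's x, y, z in m, a list of three; "rotation": the turn, a rotation vector about the tool's x, y, z in rad, a list of three; "grip": the opening, from 0 (shut) to 1 (fully open). In form: {"travel": [[x, y, z], ...], "rotation": [[rx, ry, rz], ...], "grip": [grip, ...]}. A call has 1 to 12 rows; each row shifts and turns the commanded pose from where the row before left it, along the tool's axes as they then stand; what a row does not reach is not made up. A row lasts 1/12 s, in which the tool goes at most 41.7 mm and 7.16 degrees, less where a joint would pass 70% of its speed; a pose out of reach is approached as far as the arm can. A call is refused whole if a number of a shift passes 0.0417 or a number of a turn 0.125, either way. A call with a gripper value outside its range is refused whole. The fingers move at their own pace and stop on an object; the grip force is fixed at half the most. Time passes only in rows, so rows that do not move let the fingers close. It gives the time, the measured TCP pose, the force and the opening at its end, in the units of the state.
- arm.read_state(): the state, without advancing time (a new reading comes with each control period).
- optics.get_image(name): name is "scene" or "side" or "wrist"; returns a dict with "image" (480x640x3 uint8, blue, green, red), "depth" (480x640 float32, mm along the optical axis (not along the pixel's ray), 0 where there is no reading), "camera_matrix" (3x3 intrinsics, pixels), "R" (3x3) and "t" (3): a world point X has camera coordinates R X + t; the wrist camera has in their place "hand_eye" (4x4, takes a point from camera to tool coordinates, whose origin is the TCP and whose axes are the flange's). Camera axes: x right, y down, z forward; pixel columns grow to the right and rows downward; lengths in mm; the calibration is good to about 2 mm. A picture is of the moment at which its call begins: read the wrist's pose just before it.
- workorder.job_done(): hands the job in, once; it reports no verdict.
The state is a dict: "clock": time; "joints": joint angles; "joint_vel": joint speeds; "joint_efforts": joint torques, N m; "position": TCP position; "ee_rot": TCP orientation; "contact_force": force on the tool from outside, world axes, zero at the start; "wrist_torque": the same for the moment, N m; "gripper_width": finger opening in mm.
Only numpy, scipy, OpenCV 4.12 (cv2) and the standard library are available. Lean on these libraries where they do the work, as an engineer would, in place of code of your own. Each camera call takes 0.05 s, during which the arm holds its last target. There are 200 camera calls.

### The job

The black shoebox is held shut by a snap latch whose release button is sunk in the plain strip along the middle of its lid, in the same black plastic. Touch the strip with closed fingertips first near one of its two ends, where it is always plain, feel along it gently until you find the recessed button, press the button fully in so that the latch clip springs open, then let the button come back up and take the hand away. Pick nothing up and leave the other things where they are, including those on the lid.

Things in the scene. Friction and masses are not known exactly. Their poses are not given: they have to be found in the camera images.
- shoebox: Closed black plastic shoebox, fixed to the shelf, 210 (own x) x 350 (own y) x 110 mm high, lid top flat and level. Origin: centre of its underside; z up, x across the box towards the latch side, y along it. On the lid's centre line lies a rigid strip (own x -30 to 30, own y -90 to 90 mm), edged by a 1 mm groove and level with the lid top within 0.5 mm.
- panel_mid (a point): Middle of the strip, on the lid top (own z 110 mm). The button sits in the strip in a rectangular well 49 (own x) x 45 mm (own y), centred across it; the well's centre lies anywhere from own y = -40 to +40 mm of here, is different each time and is not reported. Its flat cap, 45.5 x 41.5 mm, lies 3 mm below the strip.
- end_left (a point): Point on the lid top at the strip's plain +y end (own y = +77 mm, 13 mm from the strip's end); the button never reaches here.
- end_right (a point): The same at the strip's plain -y end (own y = -77 mm).
- button (a joint): Travel of the button, m: 0 = at rest, cap 3 mm below the strip's surface; 0.006 = fully in (hard stop, cap 9 mm below the surface). Spring return: it starts to move at about 2.5 N and is fully in at about 5 to 7 N. It moves straight down; the fingertips must fit inside the well (49 x 45 mm).
- latch (a joint): Snap latch clip, 46 mm wide x 34 mm tall, hinged just under the lid's edge in the middle of the box's +x long side, rad: 0 = shut against the side; the button swings it outwards as it goes from 2 mm to 6 mm in, to about 0.7 when fully in. It stays open when the button comes back.
- latch_tip (a point): Lower edge of the latch clip.
- tin: Loose steel polish tin, 62 mm diameter, 23 mm high, standing on the lid on the -x side of the strip. Origin: centre of underside.
- dish: Loose clear glass cufflink dish, 66 mm diameter, 20 mm high, standing on the lid on the +x side of the strip. Origin: centre of underside.
- brush: Loose chrome-backed shoe brush, 165 x 50 x 38 mm high, bristles down, long along its own x, left of the box. Origin: centre of underside.
- shoe_tree: Loose pale blue plastic shoe tree, about 245 mm long (own x), 72 wide, 73 high, right of the box. Origin: on the shelf, near its middle.
- hanger: Loose folded bamboo hanger lying flat beyond the box, about 390 mm long (own y), 95 wide, 18 high. Origin: on the shelf, near its middle.
- shoehorn: Loose steel shoehorn lying flat, 175 x 40 x 10 mm, long along its own x, far left. Origin: on the shelf, near its middle.
- jar: Loose amber glass jar with a black cap, 52 mm diameter, 55 mm high, far right. Origin: centre of underside.

How it is judged (in metres and radians):
On the way, in this order (a step that is already met when the one before it is completed fails the run):
1. the fingertips touch the strip near one of its two plain ends, the button still at rest (((horizontal distance between the grasp point and end_left below 0.05 m and z of the grasp point in the frame of shoebox below 0.14 m and contact force between the fingers and anything else above 0.3 N and value of joint button below 0.002 m) or (horizontal distance between the grasp point and end_right below 0.05 m and z of the grasp point in the frame of shoebox below 0.14 m and contact force between the fingers and anything else above 0.3 N and value of joint button below 0.002 m))), for 0.04 s.
2. the button is pressed in by at least 5 mm of its 6 mm and the latch clip has swung open (value of joint button above 0.005 m and value of joint latch above 0.4 rad and contact force between the fingers and anything else above 1 N), for 0.1 s.
At the end, for the whole second after the job is handed in: The latch clip stands open (over 0.4 rad), the button is back at rest (under 1 mm in), and every loose thing is within 20 mm of where it started (value of joint button below 0.001 m and value of joint latch above 0.4 rad and distance of each of tin, dish, brush, shoe_tree, hanger, shoehorn, jar from where it was at the start of the episode below 0.02 m); the robot touches nothing.
It fails at once if the fingers bear on anything with more than 40 N (contact force between the fingers and anything else above 40 N).
It fails at once if a loose thing is lifted or shoved more than 20 mm (distance of any of tin, dish, brush, shoe_tree, hanger, shoehorn, jar from where it was at the start of the episode above 0.02 m).
It also fails if it takes over 51 s, if anything falls off the work surface, if the arm or the gripper's body presses on something with over 40 N, if the wrist force passes 120 N, or if a joint passes its speed limit or range.

## Working session

There is one attempt and no reset: what is moved stays moved. The work goes in short steps, Python scripts to look and compute and a tool call to move; the robot and the scene stay as the last step left them, time stands still between calls to the robot, and variables do not carry over. Pictures are saved under pics/ and viewed, about 8 in all and at most 12, crops included, and the job is handed in when it is done.

Besides the shell and the picture viewer there is one more tool, called in YAML: its name, and indented under it one key for each argument. play_rows: Moves the arm, as the interface text tells. Its arguments: {"type":"object","properties":{"travel":{"type":"array","items":{"type":"array","items":{"type":"number"}}},"rotation":{"type":"array","items":{"type":"array","items":{"type":"number"}}},"grip":{"type":"array","items":{"type":"number"}}},"required":["travel","rotation","grip"]}

```bash
mkdir -p pics
python3 - <<'E'
from bench import arm,optics
import cv2,pickle
s=arm.read_state();print(s,arm.grip_depth)
d={n:optics.get_image(n) for n in("scene","side","wrist")}
pickle.dump((s,d),open('a.pkl','wb'))
for n in d: cv2.imwrite(f'pics/{n}.png',d[n]['image']);print(n,d[n]['camera_matrix'].tolist(),{k:d[n][k].tolist() for k in('R','t','hand_eye') if k in d[n]})
E
```

```text
{'clock': 0.0, 'joints': array([ 2.58576936e-01,  3.85567269e-01,  6.59866781e-03, -5.01621163e-04,
       -1.19399568e+00, -2.58598503e-01]), 'joint_vel': array([-1.17795285e-03,  6.99314806e-04, -1.97938882e-03, -1.31267267e-03,
        9.92413402e-05,  2.04702536e-03]), 'joint_efforts': array([-9.55001960e-04, -3.92286408e+01,  1.88399577e+01,  4.18616563e+00,
       -4.72148502e-03,  8.27910434e-07]), 'position': array([ 6.24327235e+02, -1.15858218e-03,  1.95104188e+02]), 'ee_rot': array([-0.70703328,  0.7071794 ,  0.00074651, -0.0008198 ]), 'contact_force': array([0.19117728, 0.24783047, 0.90304258]), 'wrist_torque': array([ 0.03913391,  0.04227662, -0.01076433]), 'gripper_width': 85.26492531503153} 18.700000000000003
scene [[517.4148610133615, 0.0, 324.15415021433523], [0.0, 517.4148610133615, 241.0903630744016], [0.0, 0.0, 1.0]] {'R': [[-0.37159032227694627, 0.9283430114503682, 0.009994272428592648], [0.5129946401725796, 0.21428634381877198, -0.8312146906828518], [-0.7737939852081568, -0.3037443266038804, -0.5558617206748765]], 't': [219.10327466598503, -225.4797077060594, 1895.0173532105769]}
side [[501.35628565730536, 0.0, 319.611978232151], [0.0, 501.35628565730536, 241.2141328224091], [0.0, 0.0, 1.0]] {'R': [[0.9931669079137637, -0.11480376059200482, -0.020966391652997816], [-0.09774452604097635, -0.7201382666232449, -0.6869111183944343], [0.06376127864180703, 0.6842667414822976, -0.726438934699373]], 't': [-599.4716106611196, 112.76771105638716, 1205.0356494063542]}
wrist [[389.8351828084427, 0.0, 322.59832966815395], [0.0, 389.8351828084427, 241.77205202515654], [0.0, 0.0, 1.0]] {'hand_eye': [[0.0002850245640128013, -0.9634203959122527, -0.2679945139387647, 67.75543375386968], [0.9999994837067782, 1.3204454877327544e-05, 0.0010160766789916135, -0.6088471042305921], [-0.0009753702748845883, -0.2679946651818263, 0.9634199022684272, -178.60342112766853], [0.0, 0.0, 0.0, 1.0]]}
```

View pics/scene.png

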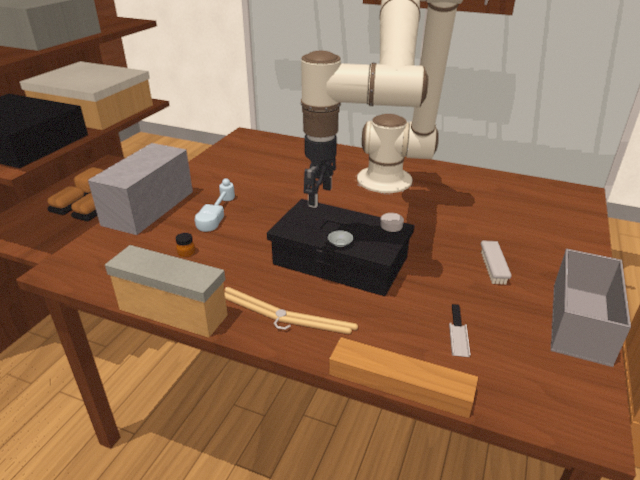

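View pics/wrist.png

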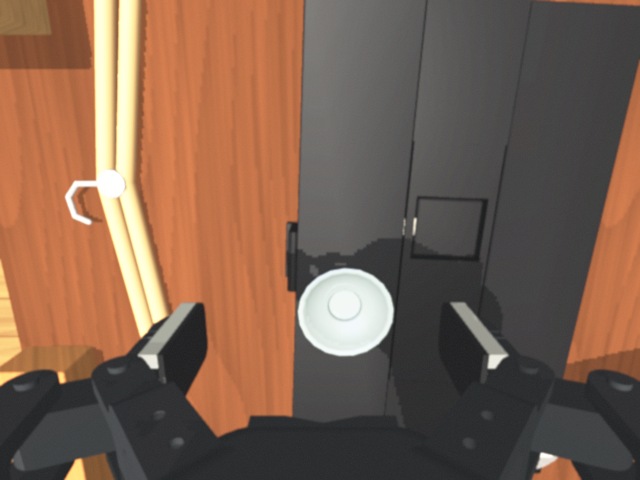

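The wrist view shows the lid strip running vertically, columns about 400–490. It also shows a rectangular outline around (447,228), the latch clip at (292,255), the dish at (346,310), and the tin partly visible at (545,460). I'll cast these onto the lid plane.

```bash
cat > h.py <<'E'
import numpy as np
from scipy.spatial.transform import Rotation as Ro
def wr(s,d,uv,z):
    K=d['camera_matrix'];H=d['hand_eye'];R=Ro.from_quat(s['ee_rot']).as_matrix()
    v=R@H[:3,:3]@np.linalg.inv(K)@[*uv,1];o=R@H[:3,3]+s['position']
    return o+v*(z-o[2])/v[2]
def fx(d,uv,z):
    v=d['R'].T@np.linalg.inv(d['camera_matrix'])@[*uv,1];o=-d['R'].T@d['t']
    return o+v*(z-o[2])/v[2]
E
python3 - <<'E'
import pickle,numpy as np,cv2
from h import *
s,d=pickle.load(open('a.pkl','rb'));w=d['wrist']
for n,p in dict(wTL=(417,197),wTR=(487,199),wBL=(412,258),wBR=(479,262),gL0=(427,0),gLk=(413,140),gLb=(388,410),gR0=(531,0),gRk=(506,145),gRb=(481,320),edge1=(304,10),edge2=(294,400),Redge=(637,70),Redge2=(570,355),latchT=(292,222),latchB=(292,291),dish=(346,310)).items():
    print(n,wr(s,w,p,110).round(1))
print('depth',[ (p,float(w['depth'][p[1],p[0]])) for p in((447,228),(447,100),(447,300),(360,150))])
def wd(u,v):
    q=w['depth'][v,u]; return wr(s,w,(u,v),110) 
im=w['image'];c=cv2.resize(im[0:420,360:640],None,fx=2,fy=2)
c=cv2.convertScaleAbs(cv2.resize(im[100:400,370:570],None,fx=3,fy=3)[:,:,:],alpha=2.2,beta=0);cv2.imwrite('pics/c1.png',cv2.resize(c,(400,600)))
sc=d['side']['image'];cv2.imwrite('pics/side2.png',sc)
E
```

```text
wTL [560.2 -26.  110. ]
wTR [512.3 -24.6 110. ]
wBL [560.9  17.6 110. ]
wBR [512.9  20.7 110. ]
gL0 [ 561.9 -144.8  110. ]
gLk [565.3 -63.6 110. ]
gLb [572.2 145.  110. ]
gR0 [ 499.5 -144.8  110. ]
gRk [503.8 -60.4 110. ]
gRb [506.5  66.2 110. ]
edge1 [ 635.7 -139.3  110. ]
edge2 [647.1 135.5 110. ]
Redge [ 427.3 -106.   110. ]
Redge2 [435.1  95.7 110. ]
latchT [645.7  -8.6 110. ]
latchB [646.7  42.7 110. ]
dish [607.2  57.9 110. ]
depth [((447, 228), 274.28253173828125), ((447, 100), 248.89817810058594), ((447, 300), 285.3457946777344), ((360, 150), 256.3812561035156)]
```

View pics/c1.png

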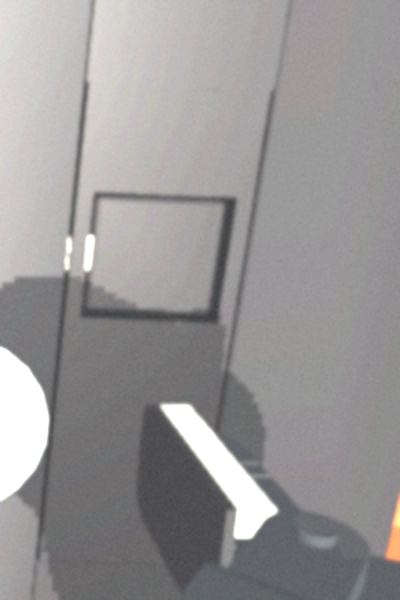

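View pics/side2.png

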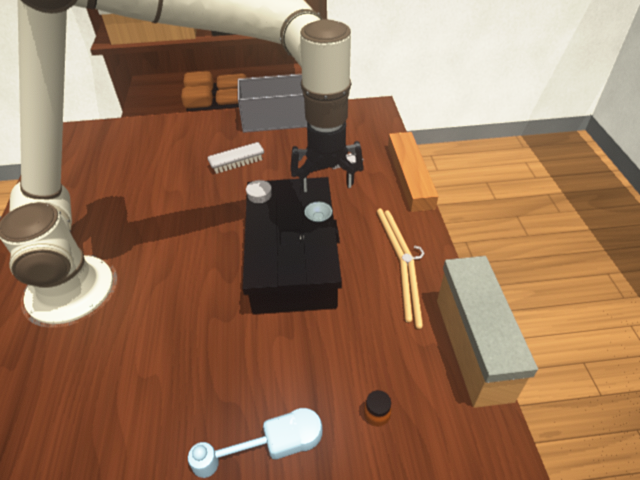

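The crop and wrist rays show a recessed outline of about 48 x 44 mm, centred near (536.6,-3). The strip runs x≈505–566 and the box yaw is about -0.038 rad. The strip's -y end is near y≈-62. In the side view, the dish and tin lie towards +y, so the -y end is clear. I'll start there.

play_rows:
  travel:
    - [0.012,0.022,0]
    - [0.012,0.022,0]
    - [0.012,0.022,0]
    - [0.012,0.023,0]
    - [0,0,0.02]
    - [0,0,0.02]
    - [0,0,0.015]
    - [0,0,0]
    - [0,0,0]
    - [0,0,0]
  rotation:
    - [0,0,0]
    - [0,0,0]
    - [0,0,0]
    - [0,0,0]
    - [0,0,0.038]
    - [0,0,0]
    - [0,0,0]
    - [0,0,0]
    - [0,0,0]
    - [0,0,0]
  grip: [0,0,0,0,0,0,0,0,0,0]

```text
clock: 0.98
position: [536.8, -47.9, 142.1]
ee_rot: [-0.694, 0.72, -0.001, 0.0]
contact_force: [1.2, -0.0, 0.3]
gripper_width: 0.0
```

Run:
```python
from bench import arm,optics
import cv2,pickle
s=arm.read_state();w=optics.get_image('wrist');print(s['position'],s['ee_rot'],s['contact_force'],s['gripper_width'])
pickle.dump((s,w),open('b.pkl','wb'))
cv2.imwrite('pics/w2.png',cv2.convertScaleAbs(w['image'],alpha=1.8))
```

```text
[536.78211217 -47.94870457 142.06721038] [-6.93701927e-01  7.20261854e-01 -5.66311835e-04  4.21036565e-04] [ 1.16786348 -0.01614577  0.28173471] 0.020916163330958946
```

View pics/w2.png

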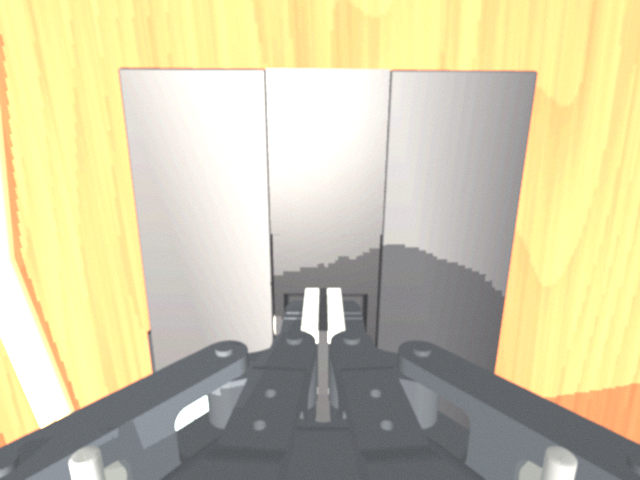

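The wrist view shows the box's -y end edge at row 69, columns 123–535. The strip's groove begins at about row 235, and the fingers are centred on the strip.

Run:
```python
import pickle
from h import *
s,w=pickle.load(open('b.pkl','rb'))
for p in((123,69),(535,72),(265,70),(391,71),(271,235),(381,235),(286,294),(366,294)): print(p,wr(s,w,p,110).round(1))
```

```text
(123, 69) [ 633.2 -150.3  110. ]
(535, 72) [ 427.4 -141.2  110. ]
(265, 70) [ 562.3 -147.2  110. ]
(391, 71) [ 499.4 -144.4  110. ]
(271, 235) [565.5 -62.1 110. ]
(381, 235) [504.1 -59.8 110. ]
(286, 294) [559.4 -26.3 110. ]
(366, 294) [512.8 -24.6 110. ]
```

play_rows:
  travel:
    - [0,0,0.01]
    - [0,0,0.01]
    - [0,0,0.006]
    - [0,0,0]
    - [0,0,0]
  rotation:
    - [0,0,0]
    - [0,0,0]
    - [0,0,0]
    - [0,0,0]
    - [0,0,0]
  grip: [0,0,0,0,0]

```text
clock: 1.45
position: [535.6, -48.1, 114.5]
ee_rot: [-0.694, 0.72, 0.0, -0.001]
contact_force: [0.8, -0.3, 0.2]
gripper_width: -0.0
```

Box mid is about (537,29), end_right about (534,-48), and the well centre about own y=-32. The tips are over end_right, so I'll touch down gently.

play_rows:
  travel:
    - [0,0,0.0015]
    - [0,0,0.0015]
    - [0,0,0.001]
    - [0,0,0]
  rotation:
    - [0,0,0]
    - [0,0,0]
    - [0,0,0]
    - [0,0,0]
  grip: [0,0,0,0]

```text
clock: 1.78
position: [536.0, -47.9, 111.2]
ee_rot: [-0.694, 0.72, 0.0, -0.0]
contact_force: [0.7, -0.3, 0.0]
gripper_width: 0.2
```

play_rows:
  travel:
    - [0,0,0.001]
    - [0,0,0.0]
  rotation:
    - [0,0,0]
    - [0,0,0]
  grip: [0,0]

```text
clock: 1.95
position: [535.9, -48.0, 110.2]
ee_rot: [-0.694, 0.72, 0.0, -0.0]
contact_force: [0.9, -0.2, -0.3]
gripper_width: -0.1
```

play_rows:
  travel:
    - [0,0,0.001]
    - [0,0,0.0]
  rotation:
    - [0,0,0]
    - [0,0,0]
  grip: [0,0]

```text
clock: 2.12
position: [535.9, -48.0, 109.1]
ee_rot: [-0.694, 0.72, 0.0, -0.0]
contact_force: [0.7, 0.3, -0.0]
gripper_width: -0.1
```

play_rows:
  travel:
    - [0,0,0.0007]
    - [0,0,0.0]
  rotation:
    - [0,0,0]
    - [0,0,0]
  grip: [0,0]

```text
clock: 2.28
position: [535.9, -48.0, 108.4]
ee_rot: [-0.694, 0.72, 0.0, -0.0]
contact_force: [-0.2, -0.8, 0.2]
gripper_width: -0.1
```

play_rows:
  travel:
    - [0,0,0.0007]
    - [0,0,0.0]
  rotation:
    - [0,0,0]
    - [0,0,0]
  grip: [0,0]

```text
clock: 2.45
position: [535.9, -48.0, 107.7]
ee_rot: [-0.694, 0.72, 0.0, -0.0]
contact_force: [0.2, 0.0, -0.5]
gripper_width: -0.0
```

play_rows:
  travel:
    - [0,0,0.0007]
    - [0,0,0.0]
  rotation:
    - [0,0,0]
    - [0,0,0]
  grip: [0,0]

```text
clock: 2.62
position: [535.9, -48.0, 107.0]
ee_rot: [-0.694, 0.72, 0.0, -0.0]
contact_force: [0.8, 0.3, 0.3]
gripper_width: -0.2
```

play_rows:
  travel:
    - [0,0,0.0007]
    - [0,0,0.0]
  rotation:
    - [0,0,0]
    - [0,0,0]
  grip: [0,0]

```text
clock: 2.78
position: [535.9, -48.0, 106.3]
ee_rot: [-0.694, 0.72, 0.0, -0.0]
contact_force: [-0.3, 0.2, -0.4]
gripper_width: 0.1
```

Run:
```python
import pickle
from h import *
def wz(s,w,u,v):
    z=np.median(w['depth'][v-3:v+4,u-3:u+4]);c=np.linalg.inv(w['camera_matrix'])@[u,v,1]*z
    H=w['hand_eye'];return (Ro.from_quat(s['ee_rot']).as_matrix()@(H[:3,:3]@c+H[:3,3])+s['position']).round(1)
s,d=pickle.load(open('a.pkl','rb'))
for p in((447,100),(447,228),(360,150),(440,280),(560,200),(250,100)):print(wz(s,d['wrist'],*p))
s,w=pickle.load(open('b.pkl','rb'))
for p in((200,150),(330,150),(460,150),(330,220),(60,150)):print(wz(s,w,*p))
```

```text
[545.3 -88.2 110.9]
[537.2  -3.8 107.9]
[599.9 -57.2 110.7]
[539.9  34.1 110.7]
[462.9 -24.1 111. ]
[689.6 -96.7   0.8]
[ 599.3 -109.6  110.7]
[ 531.1 -107.1  110.8]
[ 463.1 -104.6  111.1]
[532.3 -69.7 111.1]
[ 745.  -110.7    0.9]
```

play_rows:
  travel:
    - [0,0,0.0007]
    - [0,0,0.0]
  rotation:
    - [0,0,0]
    - [0,0,0]
  grip: [0,0]

```text
clock: 2.95
position: [535.9, -48.0, 105.6]
ee_rot: [-0.694, 0.72, 0.0, -0.0]
contact_force: [0.9, 0.4, -0.1]
gripper_width: 0.1
```

Run:
```python
from bench import arm,optics
import cv2,pickle
s=arm.read_state();w=optics.get_image('wrist');d=optics.get_image('side');print(s['position'],s['contact_force'],s['joint_efforts'].round(2))
pickle.dump((s,w),open('c.pkl','wb'))
a=cv2.resize(cv2.convertScaleAbs(w['image'],alpha=1.8)[180:380,220:420],(500,500))
b=cv2.resize(cv2.convertScaleAbs(d['image'],alpha=2)[150:300,220:370],(300,500)) if 0 else cv2.resize(cv2.convertScaleAbs(d['image'],alpha=2.5)[170:320,230:350],(300,375))
b=cv2.copyMakeBorder(b,0,125,0,0,0);cv2.imwrite('pics/c3.png',cv2.hconcat([a,b]))
```

```text
[535.87938415 -47.98864111 105.58512165] [ 0.93840142  0.42689207 -0.14904031] [ 1.000e-02 -3.339e+01  1.612e+01  3.590e+00  1.000e-02  0.000e+00]
```

View pics/c3.png

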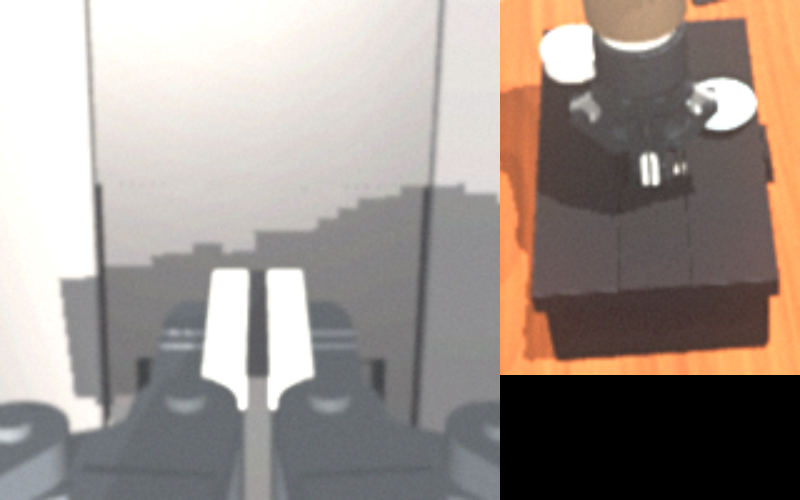

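The crop shows the closed tips in front of the well, whose corners are at (276,324) and about (371,324). The tips may still be hovering, so I'll check their height by depth.

Run:
```python
import pickle
from h import *
s,w=pickle.load(open('c.pkl','rb'))
H=w['hand_eye'];R=Ro.from_quat(s['ee_rot']).as_matrix()
for u in (312,334,323):
  for v in (275,284,289,292,296,302,312):
    z=w['depth'][v,u];c=np.linalg.inv(w['camera_matrix'])@[u,v,1]*z;t=H[:3,:3]@c+H[:3,3]
    print(u,v,'tool',t.round(1),'world',(R@t+s['position']).round(1))
```

```text
312 275 tool [ 3.1 -5.4 -4.9] world [541.2 -51.3 110.5]
312 284 tool [-1.5 -5.5 -4.9] world [541.4 -46.7 110.4]
312 289 tool [ 11.2  -4.5 -41.7] world [539.9 -59.3 147.3]
312 292 tool [ 11.2  -4.4 -44.7] world [539.8 -59.4 150.3]
312 296 tool [ 10.4  -4.3 -46.4] world [539.8 -58.5 152. ]
312 302 tool [ 11.   -4.2 -53.2] world [539.6 -59.2 158.8]
312 312 tool [ 11.3  -4.  -61.6] world [539.4 -59.4 167.2]
334 275 tool [ 3.4  5.  -5.6] world [530.8 -51.1 111.2]
334 284 tool [-1.7  5.  -4.3] world [530.9 -46.1 109.8]
334 289 tool [ 11.    3.9 -41.4] world [531.6 -58.9 147. ]
334 292 tool [ 11.2   3.8 -44.6] world [531.7 -59.  150.2]
334 296 tool [ 11.3   3.6 -48.7] world [531.8 -59.2 154.3]
334 302 tool [ 11.2   3.5 -53.6] world [532.  -59.1 159.2]
334 312 tool [ 11.2   3.3 -61.3] world [532.2 -59.  166.9]
323 275 tool [ 2.9 -0.2 -4.5] world [536.  -50.9 110.1]
323 284 tool [-1.4 -0.2 -5. ] world [536.2 -46.5 110.6]
323 289 tool [ 11.5  -0.3 -42.6] world [535.8 -59.5 148.2]
323 292 tool [ 10.9  -0.3 -44. ] world [535.8 -58.9 149.6]
323 296 tool [ 11.3  -0.3 -48.5] world [535.8 -59.3 154.1]
323 302 tool [ 11.1  -0.3 -53.4] world [535.8 -59.1 159. ]
323 312 tool [ 11.1  -0.3 -61.3] world [535.8 -59.1 166.9]
```

Depth puts the visible finger ends about 41 mm behind the stated TCP, which disagrees with the interface text. I'll cross-check against the side camera before going lower.

Run:
```python
from bench import arm,optics
import pickle,cv2
from h import *
s=arm.read_state();R=Ro.from_quat(s['ee_rot']).as_matrix()
out=[]
for n in('side','scene'):
    d=optics.get_image(n);im=cv2.convertScaleAbs(d['image'],alpha=2.2)
    P={}
    for z in (0,-20,-40,-60):
        c=d['R']@(R@[0 if n=='scene' else 11,0,z]+s['position'])+d['t'];p=(d['camera_matrix']@c/c[2])[:2];P[z]=p
        print(n,z,p.round(1),'expected depth',c[2].round(1),'seen',d['depth'][int(p[1]+.5),int(p[0]+.5)].round(1))
    x,y=P[-20].astype(int);c=im[y-50:y+50,x-50:x+50];c=cv2.resize(c,(400,400),interpolation=cv2.INTER_CUBIC)
    for z in P: q=((P[z]-[x-50,y-50]+.5)*4).astype(int);cv2.circle(c,tuple(int(k) for k in q),3,(0,0,255) if z==0 else (0,255,0),1)
    out.append(c)
cv2.imwrite('pics/c4.png',cv2.hconcat(out))
```

```text
side 0 [291.4 254.8] expected depth 1122.1 seen 1113.1
side -20 [290.9 248.7] expected depth 1107.5 seen 1127.2
side -40 [290.3 242.5] expected depth 1093.0 seen 1091.7
side -60 [289.7 236.1] expected depth 1078.5 seen 1073.8
scene 0 [315.7 223.6] expected depth 1436.1 seen 1426.8
scene -20 [315.7 217.4] expected depth 1425.0 seen 0.0
scene -40 [315.7 211.1] expected depth 1413.9 seen 1393.0
scene -60 [315.7 204.8] expected depth 1402.8 seen 1384.5
```

View pics/c4.png

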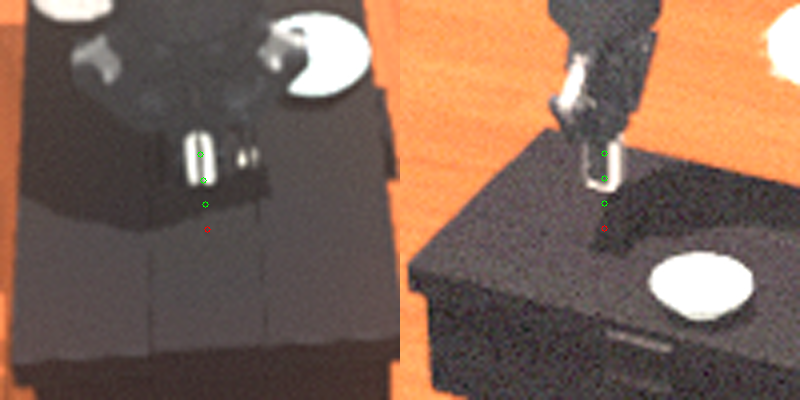

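Both fixed cameras agree: the fingers end about 42 mm short of the stated TCP (red mark), at about z=148. So the tips are still hovering, and touch is expected at a reported z of about 68. I'll descend with that in mind.

play_rows:
  travel:
    - [0,0,0.01]
    - [0,0,0.01]
    - [0,0,0.006]
    - [0,0,0.003]
    - [0,0,0.001]
    - [0,0,0]
  rotation:
    - [0,0,0]
    - [0,0,0]
    - [0,0,0]
    - [0,0,0]
    - [0,0,0]
    - [0,0,0]
  grip: [0,0,0,0,0,0]

```text
clock: 3.65
position: [535.9, -48.0, 75.2]
ee_rot: [-0.694, 0.72, 0.0, -0.0]
contact_force: [0.0, -0.1, 0.4]
gripper_width: 0.0
```

play_rows:
  travel:
    - [0,0,0.001]
    - [0,0,0.001]
    - [0,0,0]
  rotation:
    - [0,0,0]
    - [0,0,0]
    - [0,0,0]
  grip: [0,0,0]

```text
clock: 3.9
position: [536.3, -47.9, 74.7]
ee_rot: [-0.694, 0.72, -0.0, 0.0]
contact_force: [-1.1, 0.4, 4.0]
gripper_width: 0.2
```

play_rows:
  travel:
    - [0,0,0.001]
    - [0,0,0.001]
    - [0,0,0]
  rotation:
    - [0,0,0]
    - [0,0,0]
    - [0,0,0]
  grip: [0,0,0]

```text
clock: 4.15
position: [536.4, -48.0, 74.6]
ee_rot: [-0.694, 0.72, -0.001, 0.0]
contact_force: [-5.4, 1.3, 14.8]
gripper_width: 0.2
```

Contact is at reported z≈74.7, with 15 N upward. Lift, move over the outlined recess, and probe there.

play_rows:
  travel:
    - [0,0,-0.006]
    - [0,0,-0.002]
    - [-0.015,0.0005,0]
    - [-0.015,0.0005,0]
    - [-0.015,0,0]
    - [0,0,0]
    - [0,0,0.004]
    - [0,0,0]
  rotation:
    - [0,0,0]
    - [0,0,0]
    - [0,0,0]
    - [0,0,0]
    - [0,0,0]
    - [0,0,0]
    - [0,0,0]
    - [0,0,0]
  grip: [0,0,0,0,0,0,0,0]

```text
clock: 4.82
position: [536.0, -3.3, 74.8]
ee_rot: [-0.693, 0.721, 0.001, -0.001]
contact_force: [0.0, 0.2, -0.4]
gripper_width: 0.1
```

play_rows:
  travel:
    - [0,0,0.001]
    - [0,0,0.001]
    - [0,0,0]
  rotation:
    - [0,0,0]
    - [0,0,0]
    - [0,0,0]
  grip: [0,0,0]

```text
clock: 5.07
position: [536.5, -3.5, 73.4]
ee_rot: [-0.693, 0.721, 0.0, -0.0]
contact_force: [0.3, -1.2, 0.6]
gripper_width: -0.3
```

play_rows:
  travel:
    - [0,0,0.001]
    - [0,0,0.001]
    - [0,0,0]
  rotation:
    - [0,0,0]
    - [0,0,0]
    - [0,0,0]
  grip: [0,0,0]

```text
clock: 5.32
position: [536.8, -3.2, 71.9]
ee_rot: [-0.694, 0.72, -0.0, -0.0]
contact_force: [-0.6, -0.7, 2.6]
gripper_width: -0.1
```

The strip gives way here: contact is 3 mm below it, so this is the cap. Press it in.

play_rows:
  travel:
    - [0,0,0.0015]
    - [0,0,0.0015]
    - [0,0,0.0015]
    - [0,0,0.001]
    - [0,0,0]
  rotation:
    - [0,0,0]
    - [0,0,0]
    - [0,0,0]
    - [0,0,0]
    - [0,0,0]
  grip: [0,0,0,0,0]

```text
clock: 5.73
position: [536.8, -3.2, 66.7]
ee_rot: [-0.694, 0.72, -0.0, -0.0]
contact_force: [-2.1, -1.4, 5.8]
gripper_width: -0.3
```

play_rows:
  travel:
    - [0,0,0.001]
    - [0,0,0.001]
    - [0,0,0.0005]
    - [0,0,0]
    - [0,0,0]
  rotation:
    - [0,0,0]
    - [0,0,0]
    - [0,0,0]
    - [0,0,0]
    - [0,0,0]
  grip: [0,0,0,0,0]

```text
clock: 6.15
position: [536.9, -3.3, 65.9]
ee_rot: [-0.694, 0.72, -0.001, 0.0]
contact_force: [-5.2, -0.1, 14.1]
gripper_width: -0.2
```

Hard stop at 65.9, which is 6 mm of travel. Hold briefly, then retract and look.

play_rows:
  travel:
    - [0,0,0]
    - [0,0,0]
    - [0,0,-0.003]
    - [0,0,-0.005]
    - [0,0,-0.008]
    - [0,0,-0.02]
    - [0,0,-0.03]
    - [0,0,-0.03]
    - [0,0,-0.03]
    - [0,0,0]
    - [0,0,0]
  rotation:
    - [0,0,0]
    - [0,0,0]
    - [0,0,0]
    - [0,0,0]
    - [0,0,0]
    - [0,0,0]
    - [0,0,0]
    - [0,0,0]
    - [0,0,0]
    - [0,0,0]
    - [0,0,0]
  grip: [0,0,0,0,0,0,0,0,0,0,0]

```text
clock: 7.07
position: [537.7, -2.3, 191.6]
ee_rot: [-0.694, 0.72, -0.001, 0.002]
contact_force: [-0.1, 0.2, -0.3]
gripper_width: -0.0
```

Run:
```python
from bench import arm,optics
import cv2,pickle
s=arm.read_state();print(s['clock'],s['position'],s['contact_force'])
_,d0=pickle.load(open('a.pkl','rb'))
d=optics.get_image('scene');w=optics.get_image('wrist')
f=lambda i:cv2.resize(cv2.convertScaleAbs(i,alpha=2)[180:300,250:430],(450,300))
a=cv2.vconcat([f(d0['scene']['image']),f(d['image'])])
b=cv2.resize(cv2.convertScaleAbs(w['image'],alpha=1.6),(350,262));b=cv2.copyMakeBorder(b,0,338,0,0,0)
cv2.imwrite('pics/end.png',cv2.hconcat([a,b]))
for n,dd in(('scene',d),('side',optics.get_image('side'))):
    e=cv2.absdiff(d0[n]['image'],dd['image']).max(2);m=cv2.morphologyEx((e>40).astype('uint8'),cv2.MORPH_OPEN,None)
    k,_,st,_=cv2.connectedComponentsWithStats(m);print(n,[r.tolist() for r in st[1:] if r[4]>25])
```

```text
7.0667 [537.71417158  -2.34569691 191.62230455] [-0.11842248  0.23265299 -0.34541907]
scene [[375, 0, 47, 95, 1237], [417, 0, 7, 9, 49], [428, 3, 26, 9, 113], [418, 10, 3, 9, 27], [411, 28, 24, 74, 604], [302, 43, 51, 20, 577], [350, 55, 30, 34, 342], [332, 64, 35, 21, 363], [301, 85, 65, 121, 2908], [366, 91, 8, 15, 103], [416, 128, 13, 9, 88], [331, 184, 5, 6, 27], [443, 194, 12, 9, 61], [383, 213, 16, 5, 66], [386, 220, 14, 4, 47], [416, 268, 9, 8, 39]]
side [[0, 0, 98, 191, 11248], [99, 0, 8, 16, 70], [119, 0, 25, 6, 105], [145, 0, 219, 187, 14170], [144, 26, 8, 4, 28], [255, 39, 25, 9, 139], [253, 97, 48, 96, 2927], [9, 165, 38, 39, 416], [304, 182, 3, 10, 30], [246, 184, 16, 13, 150], [40, 187, 21, 12, 122], [283, 189, 7, 12, 53], [7, 190, 5, 23, 72], [219, 193, 22, 10, 154], [94, 197, 32, 29, 758], [49, 200, 18, 10, 121], [68, 204, 8, 12, 68], [80, 205, 6, 12, 47], [224, 221, 19, 33, 258], [336, 223, 11, 20, 138], [84, 240, 8, 19, 122], [231, 240, 5, 13, 52], [99, 246, 32, 13, 187]]
```

View pics/end.png

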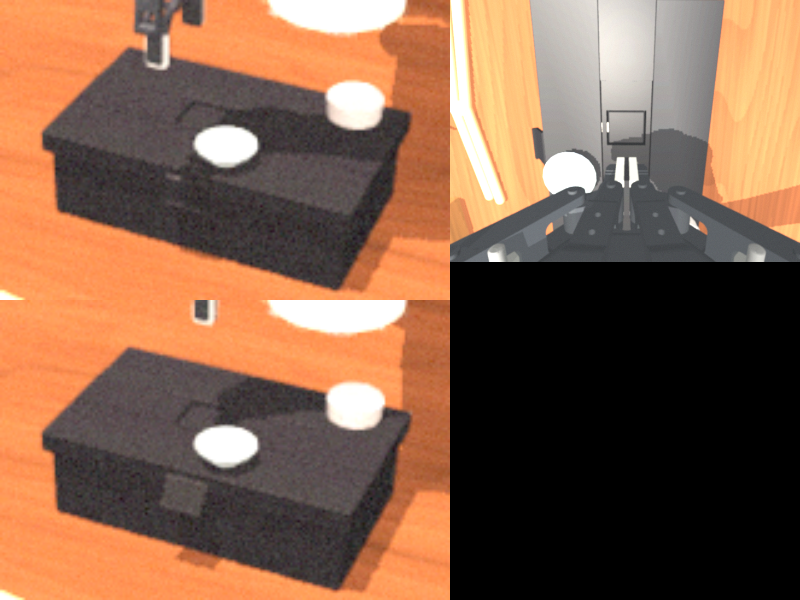

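The final picture shows the latch clip swung out: its lit face is at (185,493) and its shadow is below. The dish and tin are at the same pixels as before, and the hand is clear. Handing in.

```bash
python3 -c "
from bench import workorder
print(workorder.job_done())"
```

```text
the job is handed in; nothing more can be done
None
```

The latch clip is open, and I handed the job in at about 7 s of the 51 s allowed; no verdict is reported.

- **Touch:** I touched the plain -y end with closed fingers, at about 15 N.
- **Finding the button:** I found the recess in the wrist image and depth, then confirmed it with a single tap. The contact there was 3 mm below the strip. I did not slide along the strip to feel for it.
- **Press:** I pressed 6 mm to the hard stop at about 14 N, held briefly, and lifted the hand clear.

**Last checks:**
- The picture shows the clip swung out, and the dish and tin where they were. The force readings are back to about zero.
- The button's return was judged only from the picture, not measured.
- I compared the first and last images for the other loose things. I saw no sign that any had moved, but did not measure each one.

**Disagreement:** the finger ends are not at the stated TCP. The cameras put them about 42 mm short of it and contact about 35 mm short. I relied on felt contact instead.

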